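Set and lock the regulator of the engraver's air unit

ROBOT

A 7-joint arm with a two-finger parallel gripper is mounted at the origin on the work surface; the furniture and walls round the work are solid. World frame = base frame: x ahead of the robot, y to its left, z up, the work surface at z = 0. Lengths are in m, angles in rad, forces in N, time in s.
With the tool pointing down it reaches from about 0.425 to 0.95 m from the base axis. Payload 4.7 kg.
Tool frame: the origin (TCP) lies between the finger pads; the fingertips stand 25 mm ahead of it and the grasp point (between the pads) lies 6 mm ahead of it; z points along the fingers, y is the line along which they close (so a half turn about z gives the same grasp; the last joint's range is limited). The gripper opens to 85 mm and grips with 20 to 120 N. Pads are 22 mm wide; open, the fingers measure 114 mm over their backs; the gripper's body (76 mm by 85 mm) begins 54 mm behind the grasp point. The pads swing forward as they close: fully open they stand 13 mm farther back than shut.
Start: joints at [-1.326, 0.469, -0.049, 1.532, 0.024, 1.141, -0.082], TCP at [0.182, 0.65, 0.256] pointing down, gripper open.
Joint ranges: [-2.59, 2.59], [-0.33, 1.99], [-1.39, 1.29], [0.1, 2.45], [-1.04, 4.18], [0.21, 1.99], [-2.66, 2.66]. Speed limits (rad/s): [2.57, 2.57, 3.14, 3.14, 3.14, 3.14, 3.14].

INTERFACE

Orientations are given as a 3x3 rotation matrix whose columns are the frame's x, y, z axes.
In Python, from rig import * gives the robot as it stands. Calls block until the motion is done:
- movep(position, orientation): joint-space move of the TCP to a pose.
- move_l(position, attitude=None, feed=0.15, until_force=None): straight line of the TCP; attitude=None keeps the orientation; feed is the mean speed in m/s. With until_force (N) it stops when the force on the tool has changed by that much, and returns True; else False.
- move_joints(angles): joint-space move.
- command_gripper(opening, newtons=None): finger opening in m; newtons is the grip in N (None keeps the last); returns when the fingers have stopped.
- sleep(seconds).
- inverse_kinematics(position, orientation): joint angles nearest the present ones, or None.
- sense(): the state.
- camera(name): name is "scene" or "top" or "wrist"; returns (picture, depth): 400x640x3 uint8, red, green, blue; 400x640 float32, m along the optical axis (not along the pixel's ray), 0 where there is no reading.
- camera_params(name): a dict with "K" (3x3 intrinsics, pixels), "dist" ([k1, k2, p1, p2, k3] as OpenCV has them; the pictures are not rectified), "position" and "rotation" of the camera in the world; the wrist camera has in their place "tool_from_camera" (4x4, takes a point from camera to tool coordinates, whose origin is the TCP and whose axes are the flange's). Camera axes: x right, y down, z forward; pixel columns grow to the right and rows downward; lengths in m; the calibration is good to about 2 mm. A picture is of the moment at which its call begins: read the wrist's pose just before it. camera_params takes no time and is no camera call.
A pose or a line that the arm cannot do raises Unreachable and nothing moves.
- finish_job(): hands the job in; it is judged then, once.
The state is a dict: "time_s": time; "joint_pos": joint angles; "qd": joint speeds; "joint_efforts": joint torques, N m; "position": TCP position; "tcp_rot": TCP orientation; "wrist_force": force on the tool from outside, world axes, zero at the start; "ft_torque": the same for the moment, N m; "finger_gap": finger opening in m; "gripper_force": force on a finger pad.
Only numpy, scipy, OpenCV 4.12 (cv2) and the standard library are available. Lean on these libraries where they do the work, as an engineer would, in place of code of your own. Each camera call takes 0.05 s, during which the arm holds its last target. There are 200 camera calls.

TASK

The small blue air unit that drives the engraving handpiece has been left unlocked and at too low a pressure. Turn the black knob on its top clockwise until the black needle of the gauge stands at the red hand, then pull the knob straight up until it clicks out into its lock with the needle still at the red hand. The knob only comes up where its hidden lock teeth meet, so if a light pull does not raise it, rock it a little to the nearest place where it gives. The unit just stands on rubber feet: do not lift, tip or drag it, leave the things around it alone, and let go of the knob when it is locked.

Things in the scene. Friction and masses are not known exactly. Their poses are not given: they have to be found in the camera images.
- air_unit: Desktop air unit, 2.0 to 2.9 kg, loose on rubber feet: blue housing 142 mm (x) by 128 mm (y), 84 mm high; sloping front with gauge, red switch and lamp; outlet coupler 26 mm out of its right flank. It stands on the right-hand workbench, whose top (z = -0.045) is 45 mm below the robot's. Origin: centre of the underside; x points to its back (the gauge side is -x), y to its left, z up.
- knob_grip (a point): Point on the knob's vertical axis, 20 mm above its lower edge, 14 mm below its top; rises with the knob; this frame turns with it. Black ribbed knob, 44 mm across, 34 mm tall, to be gripped from above. Down, its lower edge is 101 mm and its top 135 mm above the unit's underside. Clockwise seen from above (negative about z) raises the pressure; it turns stiffly, about 0.12 N m.
- knob_pull (a joint): How far the knob is pulled up, m: 0 = down (as at the start; free to turn), 0.010 = fully out and locked, a yellow band showing under it. In a tooth gap it rises with about 3 N for the first 4 mm, then up to 10 N near 5.5 mm; past 8.5 mm a sprung ball snaps it out and holds it. Out, it cannot turn more than about 2 degrees either way. A pull over some 17 N lifts the lightest unit.
- turret (a point): Centre of the top of the fixed aluminium turret under the knob (55 mm across, 62 mm at its foot), 100 mm above the unit's underside. Hidden in it are three lugs on the knob and 15 fixed teeth: the knob rises only where lugs meet gaps, 24 degrees (0.42 rad) of knob turn apart, each about 3 degrees wide, at a place that differs from start to start. Elsewhere it stops hard after 1.5 mm.
- needle (a joint): Angle of the gauge's black needle, rad, clockwise from the scale's zero (lower left); the scale spans 4.71 rad. It follows the knob: 0.5 rad for each radian of knob turn. It starts 0.3 to 1.0 rad below the red hand. The lock places are 0.21 rad of needle apart, so the nearest is at most 0.105 rad from the red hand, on either side.
- set_hand (a joint): Angle of the gauge's red hand, the wanted pressure, rad, on the same scale and from the same zero as the needle. It stays where it is.
- needle_tip (a point): Tip of the black needle, 22 mm from the gauge's centre; the gauge is round, 60 mm across, with a steel rim and cream face, on the sloping front panel, left of centre.
- red_tip (a point): Tip of the red hand, 22 mm from the gauge's centre, on the same axis as the needle. Its frame and that of needle_tip are turned alike when the two hands coincide; z of both points out of the gauge.
- bead_jar: Loose glass jar with cork stopper and red beads, 46 mm across, 77 mm tall, on the higher bench near its edge (z = 0). Origin: centre of its underside. Bystander.
- tin: Loose round brass-coloured lidded tin, 63 mm across, 29 mm tall, on the higher bench (z = 0). Origin: centre of its underside. Bystander.
- round_stone: Loose rounded wooden lump (burnisher), 52 mm across, 48 mm tall, on the higher bench near its edge (z = 0). Origin: centre of its underside. Bystander.
There are look-alikes about, which are no part of the job. Leave any turquoise look-alike of the air_unit alone.

How it is judged:
By the outcome, as a careful person would: the job done as asked, in the order asked, and still so for the second after the job is handed in, with the robot touching nothing.
It also fails if it takes over 58 s, if anything falls off the work surface, if the arm or the gripper's body presses on something with over 40 N, if the wrist force passes 120 N, or if a joint passes its speed limit or range.

## Working session

There is one attempt and no reset: what is moved stays moved. The work goes in short steps, each a Python script; the robot and the scene stay as the last script left them, time stands still between calls to the robot, and variables do not carry over. Pictures are saved under pics/ and viewed, at most 10 in all, crops included, and the job is handed in when it is done.

```bash
mkdir -p pics; ls; python3 - <<'E'
from rig import *
import cv2, numpy as np
s=sense(); print(s)
ims=[]
for n in ("scene","top"):
    p,d=camera(n); cv2.imwrite(f"pics/{n}0.png",p[:,:,::-1]); np.save(f"{n}0.npy",d)
    print(n,camera_params(n))
print(camera_params("wrist")); print(sense()["time_s"])
E
```

```text
pics
{'time_s': 0.0, 'joint_pos': array([-1.32589595,  0.4694229 , -0.04859629,  1.53370991,  0.02410281,
        1.14099522, -0.0823183 ]), 'qd': array([ 0.00181502, -0.00033822,  0.00113635, -0.0008501 ,  0.00059692,
       -0.0015181 ,  0.0004687 ]), 'joint_efforts': array([-6.40091730e-04, -5.10306609e+01, -4.63912042e-02, -2.37714636e+01,
        1.08387324e-02,  7.66219542e-03,  1.11214743e-05]), 'position': array([0.18235614, 0.64933668, 0.25526711]), 'tcp_rot': array([[-9.62754618e-01,  2.70376291e-01, -4.55123532e-04],
       [ 2.70376664e-01,  9.62752754e-01, -1.89571533e-03],
       [-7.43850462e-05, -1.94816347e-03, -9.99998100e-01]]), 'wrist_force': array([ 0.6581351 , -0.24577628,  0.52464378]), 'ft_torque': array([ 0.04497239, -0.01768612,  0.00800365]), 'gripper_force': 0.0, 'finger_gap': 0.08561956143082287}
scene {'K': array([[386.30733751,   0.        , 314.72012167],
       [  0.        , 386.30733751, 202.77572184],
       [  0.        ,   0.        ,   1.        ]]), 'dist': array([-0.08330684,  0.        ,  0.        ,  0.        ,  0.        ]), 'position': ar
[... 608 characters left out ...]
 1.91889724e-02,  3.73845126e-04],
       [-2.97637227e-03, -1.35778123e-01, -9.90734799e-01]])}
{'K': array([[359.91480525,   0.        , 313.67462531],
       [  0.        , 359.91480525, 207.12838694],
       [  0.        ,   0.        ,   1.        ]]), 'dist': array([0.02214557, 0.        , 0.        , 0.        , 0.        ]), 'tool_from_camera': array([[-7.02431309e-04, -9.65277275e-01, -2.61226511e-01,
         6.67436706e-02],
       [ 9.99999387e-01, -4.54498762e-04, -1.00952063e-03,
         1.08880009e-03],
       [ 8.55740200e-04, -2.61227060e-01,  9.65277002e-01,
        -1.17240252e-01],
       [ 0.00000000e+00,  0.00000000e+00,  0.00000000e+00,
         1.00000000e+00]])}
0.1
```

View pics/scene0.png

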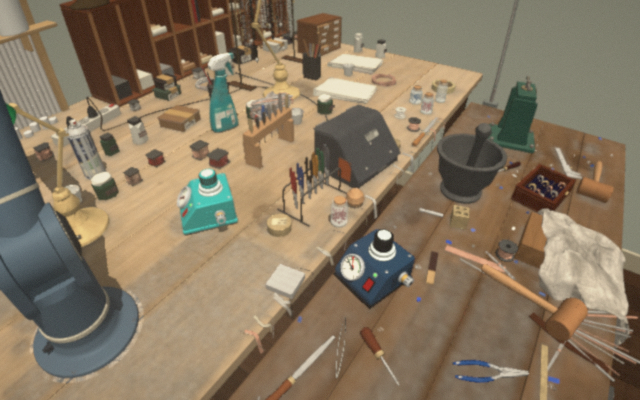

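View pics/top0.png

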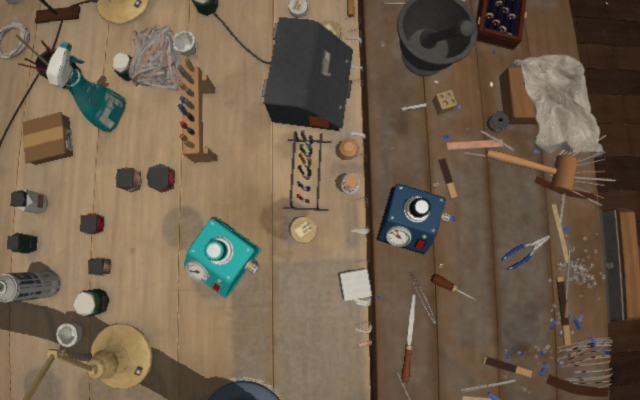

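Candidates: the blue unit is at scene (375,265) / top (413,217), with its knob at scene (382,240) / top (418,208). The turquoise look-alike is at scene (208,200) / top (222,257). I choose the dark blue one on the lower right bench and check it in a close crop.

```bash
cat > h.py <<'E'
import cv2, numpy as np
from rig import *
def cloud(d,P,R,t):
    h,w=d.shape; u,v=np.meshgrid(np.arange(w),np.arange(h))
    n=cv2.undistortPoints(np.stack([u,v],-1).reshape(-1,1,2).astype(float),P["K"],P["dist"]).reshape(h,w,2)
    c=np.dstack([n,np.ones((h,w))])*d[...,None]
    return c@R.T+t
def rays(uv,P,R):
    n=cv2.undistortPoints(np.array(uv,float).reshape(-1,1,2),P["K"],P["dist"]).reshape(-1,2)
    return np.c_[n,np.ones(len(n))]@R.T
def onplane(uv,P,R,t,z):
    r=rays(uv,P,R); return t+r*((z-t[2])/r[:,2])[:,None]
def wrist_pose(s):
    T=np.eye(4);T[:3,:3]=s["tcp_rot"];T[:3,3]=s["position"]
    T=T@camera_params("wrist")["tool_from_camera"]; return T[:3,:3],T[:3,3]
E
python3 - <<'E'
from h import *
for n,b in (("top",(380,180,450,255)),("scene",(335,225,415,300))):
    P=camera_params(n); d=np.load(n+"0.npy"); X=cloud(d,P,P["rotation"],P["position"])
    x0,y0,x1,y1=b; c=X[y0:y1,x0:x1].reshape(-1,3)
    m=(c[:,2]>0.075)&(c[:,2]<.1); k=c[m]; print(n,"knobtop",len(k),np.median(k,0),k.min(0),k.max(0))
    im=cv2.imread(f"pics/{n}0.png"); hsv=cv2.cvtColor(im,cv2.COLOR_BGR2HSV)[y0:y1,x0:x1].reshape(-1,3)
    bl=(hsv[:,0]>95)&(hsv[:,0]<125)&(hsv[:,1]>110)&(c[:,2]>0.03)&(c[:,2]<.05)
    if n=="top": print("bodytop",bl.sum(),cv2.minAreaRect(c[bl][:,:2].astype(np.float32)),np.median(c[bl],0))
    for lo,hi in ((0.045,.053),(0.053,.06),(.06,.07),(.07,.08),(.08,.086),(.086,.1)):
        q=c[(c[:,2]>lo)&(c[:,2]<hi)]; print(lo,len(q),q.mean(0) if len(q) else 0, np.ptp(q,0) if len(q) else 0)
a=cv2.imread("pics/top0.png")[180:255,375:455]; b=cv2.imread("pics/scene0.png")[225:300,335:415]
cv2.imwrite("pics/c1.png",cv2.resize(np.hstack([a,b]),None,fx=5,fy=5,interpolation=cv2.INTER_CUBIC))
E
```

```text
top knobtop 303 [ 0.50065058 -0.41618265  0.08971994] [ 0.4807803  -0.43811893  0.07528821] [ 0.52354349 -0.39646231  0.09403212]
bodytop 1381 ((0.4973980486392975, -0.41392388939857483), (0.12183371931314468, 0.10245201736688614), 71.47896575927734) [ 0.4957515  -0.40818187  0.0387756 ]
0.045 43 [ 0.49377687 -0.40664317  0.05004871] [0.05367719 0.05083572 0.00785191]
0.053 90 [ 0.49717064 -0.40523968  0.05531827] [0.0535216  0.0481035  0.00628045]
0.06 35 [ 0.4959033  -0.40265605  0.06393618] [0.03950794 0.02748754 0.00959065]
0.07 17 [ 0.49735922 -0.40040162  0.07557323] [0.03837804 0.01493364 0.0078897 ]
0.08 25 [ 0.49690367 -0.41041464  0.08381643] [0.04085198 0.03833597 0.00528946]
0.086 269 [ 0.5012559  -0.41700789  0.08991893] [0.04276319 0.04143087 0.00800125]
scene knobtop 284 [ 0.49665429 -0.4185917   0.08911949] [ 0.48102732 -0.43804495  0.07517531] [ 0.52286763 -0.39397695  0.09349868]
0.045 69 [ 0.48554063 -0.42404992  0.04905476] [0.04106023 0.0527571  0.00769195]
0.053 112 [ 0.49075077 -0.42146624  0.05532813] [0.0501305  0.05371367 0.00656433]
0.06 77 [ 0.48898807 -0.42193948  0.06489828] [0.02925314 0.0440033  0.00956708]
0.07 54 [ 0.48860002 -0.4216911   0.07545964] [0.03051649 0.03952903 0.00941861]
0.08 45 [ 0.49035787 -0.42097581  0.08323903] [0.03416931 0.04406801 0.00576963]
0.086 207 [ 0.5010963  -0.41716876  0.08977209] [0.03933741 0.04074719 0.00749447]
```

View pics/c1.png

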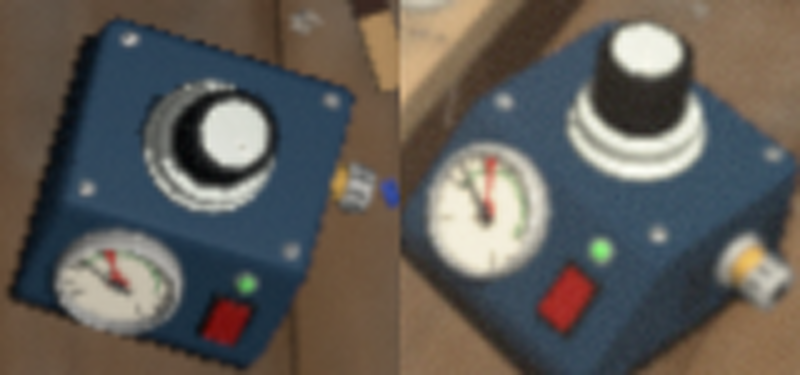

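The crop confirms it: dark blue unit, black knob with a pale cap, gauge with the red hand clockwise of the black needle, at about 0.3–0.5 rad. Both views agree on the knob top at (0.501,-0.417,0.090). Next I check that the sweep path is clear.

```bash
python3 - <<'E'
from h import *
for n in ("top","scene"):
    P=camera_params(n); d=np.load(n+"0.npy"); c=cloud(d,P,P["rotation"],P["position"])[d>0].reshape(-1,3)
    r=np.hypot(c[:,0],c[:,1]); a=np.degrees(np.arctan2(c[:,1],c[:,0]))
    print(n,[(x,round(c[(r>.5)&(r<.82)&(a>x)&(a<x+10),2].max(),2) if ((r>.5)&(r<.82)&(a>x)&(a<x+10)).any() else None) for x in range(-60,80,10)])
K=np.array([.501,-.417]); g=np.array([-np.cos(.1),np.sin(.1)])
def R(th): # tool x dir at world angle th, z down
    x=np.array([np.cos(th),np.sin(th),0]); z=np.array([0,0,-1.]); return np.c_[x,np.cross(z,x),z]
for th in np.radians([90,120,147,170,200,230,260,290]):
    for z in (.22,.083): 
        try:q=inverse_kinematics([*K,z],R(th)); print(round(np.degrees(th)),z,None if q is None else np.round(q,2))
        except Exception as e: print(th,e)
E
```

```text
top [(-60, np.float64(-0.01)), (-50, np.float64(0.09)), (-40, np.float64(0.09)), (-30, np.float64(0.09)), (-20, np.float64(0.16)), (-10, np.float64(0.15)), (0, np.float64(0.19)), (10, np.float64(0.12)), (20, np.float64(0.14)), (30, np.float64(0.05)), (40, np.float64(0.09)), (50, np.float64(0.18)), (60, np.float64(0.01)), (70, np.float64(0.01))]
scene [(-60, np.float64(-0.01)), (-50, np.float64(0.09)), (-40, np.float64(0.09)), (-30, np.float64(0.08)), (-20, np.float64(0.16)), (-10, np.float64(0.15)), (0, np.float64(0.18)), (10, np.float64(0.12)), (20, np.float64(0.14)), (30, np.float64(0.05)), (40, np.float64(0.09)), (50, np.float64(0.19)), (60, np.float64(0.04)), (70, np.float64(0.04))]
90 0.22 [-0.07  0.7   1.11  1.68 -0.67  1.2   1.21]
90 0.083 [ 0.04  0.8   0.91  1.77 -0.77  0.96  1.27]
120 0.22 [ 0.05  0.59  0.87  1.67 -0.49  1.12  1.58]
120 0.083 [ 0.15  0.72  0.71  1.77 -0.59  0.88  1.65]
147 0.22 [ 0.    0.62  0.96  1.67 -0.55  1.14  2.11]
147 0.083 [ 0.11  0.75  0.78  1.77 -0.65  0.91  2.18]
170 0.22 [-0.04  0.67  1.06  1.67 -0.63  1.18  2.57]
170 0.083 [ 0.23  0.68  0.58  1.76 -0.48  0.84  2.43]
200 0.22 [ 1.06  0.54 -0.62  1.61  0.34  1.11  2.27]
200 0.083 [ 0.93  0.65 -0.43  1.72  0.35  0.85  2.27]
230 0.22 [-0.07  0.7   1.11  1.68 -0.67  1.2  -2.63]
230 0.083 [-0.05  0.92  1.1   1.78 -0.94  1.08 -2.44]
260 0.22 [-0.07  0.7   1.11  1.68 -0.67  1.2  -2.11]
260 0.083 [-0.05  0.92  1.1   1.78 -0.94  1.08 -1.91]
290 0.22 [-0.07  0.7   1.11  1.68 -0.67  1.2  -1.58]
290 0.083 [-0.05  0.92  1.1   1.78 -0.94  1.08 -1.39]
```

```bash
cat >> h.py <<'E'
def R(th):
    x=np.array([np.cos(th),np.sin(th),0]); z=np.array([0,0,-1.]); return np.c_[x,np.cross(z,x),z]
def shot(name):
    s=sense(); p,d=camera("wrist"); Rc,t=wrist_pose(s)
    cv2.imwrite(f"pics/{name}.png",p[:,:,::-1]); np.savez(name,d=d,R=Rc,t=t,s=s["position"]); return p,d,Rc,t
E
python3 - <<'E'
from h import *
s=sense(); p=s["position"]; 
move_l([p[0],p[1],.34],feed=.3)
th=np.radians(150)
movep([.501,-.417,.30],R(th)); shot("w1"); print(sense()["time_s"])
# second: camera over gauge, lower
d=np.array([np.cos(th),np.sin(th)])
movep([.501-.02*d[0],-.417-.02*d[1],.17],R(th)); shot("w2"); s=sense(); print(s["time_s"],s["joint_pos"],s["position"])
P=camera_params("wrist")
for n in ("w1","w2"):
    z=np.load(n+".npz"); c=cloud(z["d"],P,z["R"],z["t"]); 
    q=c[(z["d"]>0)&(c[...,2]>.084)&(c[...,2]<.096)&(np.hypot(c[...,0]-.501,c[...,1]+.417)<.03)]
    print(n,len(q),np.median(q[:,2]),cv2.minEnclosingCircle(q[:,:2].astype(np.float32)))
a=cv2.imread("pics/w2.png"); cv2.imwrite("pics/w2v.png",a)
E
```

```text
4.4333
5.075 [ 0.53760918  0.53763997  0.12797324  1.63253539 -0.07914022  0.97248994
  1.73920723] [ 0.51942726 -0.42797412  0.17233026]
w1 1562 0.08979662914697087 ((0.503118634223938, -0.41579070687294006), 0.021654706448316574)
w2 4112 0.08974851032462529 ((0.503017783164978, -0.41555899381637573), 0.021683238446712494)
```

View pics/w2.png

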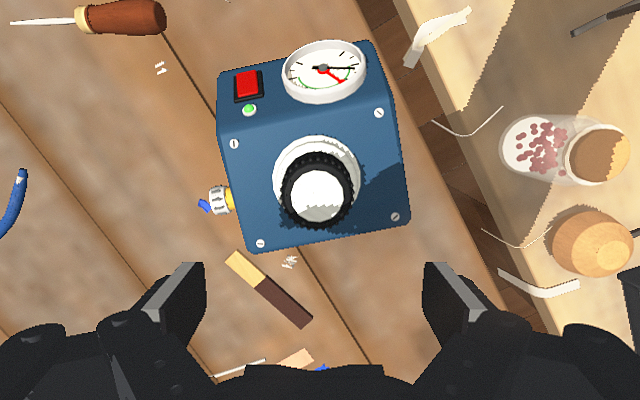

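The wrist view shows the gauge at (323,68), with the black needle pointing to (355,68) and the red hand to (343,84). The knob is at (318,192). Next I measure the hand angles by projecting onto the gauge plane, and check whether the gauge stays in view during the grip.

```bash
cat >> h.py <<'E'
P=camera_params("wrist")
YAW=np.radians(-18.5)
def gauge(p,d,Rc,t,g0,dbg=None):
    """angle needle->red (clockwise +), rad; p rgb; g0 = gauge centre (world)"""
    X=cloud(d,P,Rc,t); near=(d>0)&(np.linalg.norm(X-g0,axis=2)<.035)
    hsv=cv2.cvtColor(p,cv2.COLOR_RGB2HSV); H,S,V=[hsv[...,i].astype(int) for i in range(3)]
    face=near&(S<70)&(V>150)
    q=X[face]; 
    for _ in range(4):
        c=q.mean(0); n=np.linalg.svd(q-c,full_matrices=False)[2][2]; q=q[np.abs((q-c)@n)<.002]
    n=n*np.sign(n[2])
    # cast rays onto the plane
    h,w=d.shape; vv,uu=np.nonzero(near); r=rays(np.c_[uu,vv],P,Rc); Y=t+r*(((c-t)@n)/(r@n))[:,None]
    ex=np.cross(n,[0,0,1.]); ex/=np.linalg.norm(ex); ex=-ex; ey=np.cross(n,ex)  # ex right seen from outside?, ey
    if ey[2]<0: ex,ey=-ex,-ey
    xy=np.c_[(Y-c)@ex,(Y-c)@ey]
    f=face[vv,uu]; cc,rad=cv2.minEnclosingCircle(xy[f].astype(np.float32))
    for _ in range(2):
        rr=np.hypot(*(xy-cc).T); red=((H<8)|(H>172))[vv,uu]&(S>120)[vv,uu]&(V>100)[vv,uu]&(rr<.024)
        blk=(V<90)[vv,uu]&(S<110)[vv,uu]&(rr<.018)
        out=[]
        for m in (blk,red):
            l=cv2.fitLine(xy[m].astype(np.float32),cv2.DIST_HUBER,0,1e-4,1e-4).ravel(); dr=l[:2]; m0=xy[m]-np.array(cc)
            k=m0@dr; dr=dr*(1 if k[np.abs(k)>.008].sum()>0 else -1); out.append((dr,l[2:]))
    (d1,p1),(d2,p2)=out
    ang=-np.arctan2(d1[0]*d2[1]-d1[1]*d2[0],d1@d2)
    C=c+cc[0]*ex+cc[1]*ey
    return ang,dict(n=n,C=C,rad=rad,nb=int(blk.sum()),nr=int(red.sum()),nd=np.degrees(np.arctan2(d1[1],d1[0])),rd=np.degrees(np.arctan2(d2[1],d2[0])),handed=float(np.cross(ex,ey)@n))
E
python3 - <<'E'
from h import *
z=np.load("w2.npz"); c=cloud(z["d"],P,z["R"],z["t"]); g0=np.median(c[60:78,305:345].reshape(-1,3),0); print(g0)
for n in ("w1","w2"):
    z=np.load(n+".npz"); p=cv2.imread(f"pics/{n}.png")[:,:,::-1].copy()
    print(gauge(p,z["d"],z["R"],z["t"],g0))
# predicted gauge pixel while gripping, by tool angle
for th in range(90,220,10):
    T=np.eye(4);T[:3,:3]=R(np.radians(th));T[:3,3]=[.503,-.4157,.083];T=np.linalg.inv(T@P["tool_from_camera"])
    v=T[:3,:3]@g0+T[:3,3]; print(th,np.round(P["K"]@(v/v[2]))[:2],end=" ")
E
```

```text
[ 0.44111075 -0.37304131  0.01628106]
(np.float32(0.62380236), {'n': array([-0.73777694,  0.23944848,  0.63114943]), 'C': array([ 0.44079807, -0.37444538,  0.01467064]), 'rad': 0.03600730746984482, 'nb': 24, 'nr': 45, 'nd': np.float32(159.61263), 'rd': np.float32(123.871376), 'handed': 0.9999999999999999})
(np.float32(0.5736997), {'n': array([-0.737774  ,  0.23505544,  0.63280207]), 'C': array([ 0.44084504, -0.37373791,  0.01423507]), 'rad': 0.03731531277298927, 'nb': 52, 'nr': 103, 'nd': np.float32(157.35684), 'rd': np.float32(124.48627), 'handed': 0.9999999999999999})
90 [191. 159.] 100 [206. 139.] 110 [225. 122.] 120 [247. 108.] 130 [271.  98.] 140 [298.  93.] 150 [325.  93.] 160 [351.  97.] 170 [376. 107.] 180 [398. 120.] 190 [417. 137.] 200 [432. 157.] 210 [443. 179.]
```

```bash
cat >> h.py <<'E'
G0=np.array([.4408,-.374,.0150])
def turn(a):
    """turn the knob by a rad about world z (clockwise negative)"""
    q=np.array(sense()["joint_pos"]); q[6]+=a; move_joints(q)
def rep(tag):
    s=sense(); x=s["tcp_rot"][:,0]; print(tag,round(s["time_s"],2),"p",np.round(s["position"],4),"th",round(np.degrees(np.arctan2(x[1],x[0])),1),"F",np.round(s["wrist_force"],1),"M",np.round(s["ft_torque"],2),"gap",round(s["finger_gap"],4),"gf",round(s["gripper_force"],1)); return s
E
python3 - <<'E'
from h import *
K=[.503,-.4157]; th=np.radians(180)
movep([*K,.17],R(th)); rep("hover")
p,d,Rc,t=shot("w3"); print(gauge(p,d,Rc,t,G0))
move_l([*K,.085],R(th),feed=.1); rep("down")
command_gripper(.04,40); rep("grip")
p,d,Rc,t=shot("w4"); print(gauge(p,d,Rc,t,G0)); print(sense()["joint_pos"])
E
```

```text
hover 5.59 p [ 0.5037 -0.4167  0.1724] th 179.8 F [ 0.3 -0.4  0.1] M [-0.02 -0.02  0.03] gap 0.0854 gf 0.0
(np.float32(0.55400324), {'n': array([-0.73834771,  0.2406237 ,  0.63003404]), 'C': array([ 0.4408002 , -0.37332988,  0.01405764]), 'rad': 0.03669971227645874, 'nb': 41, 'nr': 104, 'nd': np.float32(156.51787), 'rd': np.float32(124.77582), 'handed': 1.0000000000000002})
down 6.64 p [ 0.5035 -0.4161  0.0857] th 180.0 F [0.6 0.7 0.5] M [-0.01 -0.02  0.01] gap 0.0854 gf 0.0
grip 7.1 p [ 0.5032 -0.4165  0.0859] th 180.0 F [-1.  -0.7  4.6] M [-0.23  0.17  0.04] gap 0.043 gf 40.8
(np.float32(0.5516879), {'n': array([-0.7410152 ,  0.2395489 ,  0.62730598]), 'C': array([ 0.44014496, -0.37332787,  0.01333542]), 'rad': 0.03740078583359718, 'nb': 87, 'nr': 227, 'nd': np.float32(157.62344), 'rd': np.float32(126.014046), 'handed': 1.0})
[ 0.6282545   0.60853387 -0.00225767  1.73377965  0.00259397  0.7974717
  2.19494594]
```

View pics/w4.png

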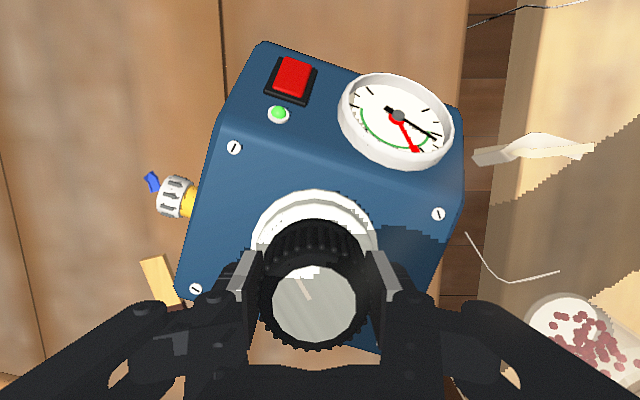

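The knob is held squarely between the pads. The gauge is clear, with its hub at (397,116), the needle toward (437,138) and the red tip at (416,150). Next I turn it clockwise.

```bash
python3 - <<'E'
from h import *
turn(-.8); rep("t1")
p,d,Rc,t=shot("w5"); a,i=gauge(p,d,Rc,t,G0); print(a,i)
x=max(1,1); cv2.imwrite("pics/w5c.png",cv2.resize(cv2.imread("pics/w5.png")[40:200,200:460],None,fx=3,fy=3,interpolation=cv2.INTER_CUBIC))
E
```

```text
t1 7.93 p [ 0.5033 -0.4163  0.0859] th 134.2 F [-0.5  0.8  2.2] M [-0.01  0.1  -0.01] gap 0.0427 gf 40.8
0.15900669 {'n': array([-0.7422288 ,  0.23267188,  0.62845859]), 'C': array([ 0.43992054, -0.37404429,  0.0134043 ]), 'rad': 0.03741232305765152, 'nb': 82, 'nr': 218, 'nd': np.float32(134.38112), 'rd': np.float32(125.27071), 'handed': 1.0000000000000004}
```

View pics/w5c.png

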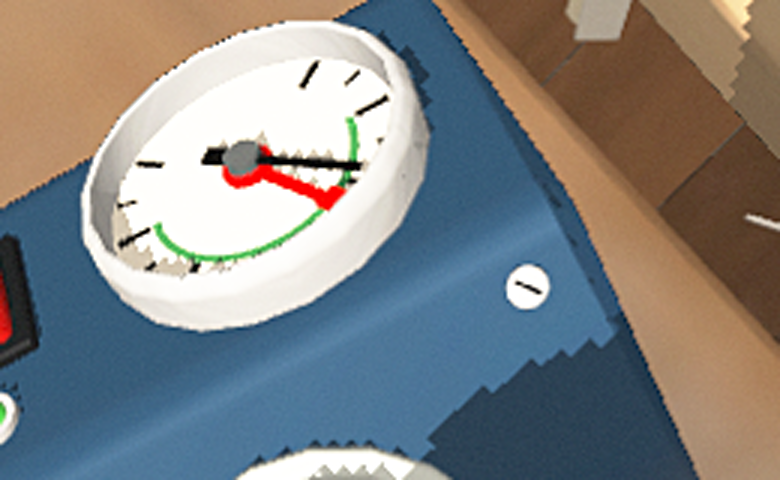

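```bash
python3 - <<'E'
from h import *
turn(-.31); s=rep("at hand")
p,d,Rc,t=shot("w6"); a,i=gauge(p,d,Rc,t,G0); print(a,i["nd"],i["rd"],i["nb"],i["nr"])
s0=sense(); q0=np.array(s0["joint_pos"]); 
def probe():
    s=sense(); p=s["position"]
    hit=move_l(p+[0,0,.0035],feed=.012,until_force=8); s1=rep("  pr %s"%hit)
    return hit,s1["position"][2]-p[2]
off=0
for k in [0,1,-1,2,-2,3,-3,4,-4,5,-5,6,-6]:
    a=k*np.radians(2.1); q=q0.copy(); q[6]+=a; move_joints(q)
    hit,dz=probe(); print(k,hit,round(dz,4))
    if not hit or dz>.003: break
    if sense()["time_s"]>35: break
E
```

```text
at hand 8.38 p [ 0.5034 -0.4163  0.0859] th 116.6 F [-0.4 -0.7  2.4] M [-0.01  0.08 -0.11] gap 0.0429 gf 40.8
0.034115195 126.35755 124.4029 48 182
  pr True 8.97 p [ 0.5033 -0.4163  0.0874] th 116.6 F [0.8 0.9 1. ] M [-0.16 -0.16 -0.06] gap 0.0423 gf 43.4
0 True 0.0015
  pr True 9.51 p [ 0.5033 -0.4163  0.0874] th 118.7 F [0.2 0.2 0.7] M [-0.2  -0.2   0.02] gap 0.0425 gf 43.7
1 True 0.0014
  pr True 10.05 p [ 0.5034 -0.4163  0.0875] th 114.5 F [ 0.8 -1.   0.3] M [-0.18 -0.16 -0.11] gap 0.043 gf 43.7
-1 True 0.0015
  pr True 10.59 p [ 0.5034 -0.4163  0.0874] th 120.8 F [ 0.8 -0.4 -0.2] M [-0.15 -0.16  0.06] gap 0.0426 gf 43.7
2 True 0.0015
  pr True 11.15 p [ 0.5034 -0.4162  0.0876] th 112.4 F [ 1.3 -0.9 -0.8] M [-0.21 -0.17 -0.11] gap 0.043 gf 43.7
-2 True 0.0016
  pr True 11.73 p [ 0.5033 -0.4163  0.0874] th 122.8 F [ 1.7 -0.   1.2] M [-0.13 -0.18  0.  ] gap 0.0427 gf 43.7
3 True 0.0015
  pr False 12.51 p [ 0.5034 -0.4162  0.0892] th 110.3 F [ 2.1 -1.  -3.7] M [-0.3  -0.47 -0.15] gap 0.043 gf 43.6
-3 False 0.0033
```

The knob gave at -6.3° from my set point, about 0.05 rad of needle or less from the red hand. Next I pull it out into the lock.

```bash
python3 - <<'E'
from h import *
p0=sense()["position"].copy()
for z in (.0905,.092,.0935,.095,.0965):
    hit=move_l([p0[0],p0[1],z],feed=.015,until_force=13); s=rep("z%.4f %s"%(z,hit))
    if hit: break
p,d,Rc,t=shot("w7"); a,i=gauge(p,d,Rc,t,G0); print(a,i["nd"],i["rd"],i["C"])
c=cloud(d,P,Rc,t); m=(d>0)&(np.hypot(c[...,0]-.503,c[...,1]+.416)<.015)&(c[...,2]>.07)&(c[...,2]<.12); print("knob top",np.median(c[m][:,2]))
E
```

```text
z0.0905 False 12.76 p [ 0.5033 -0.4162  0.0904] th 110.3 F [ 2.3 -2.2 -4.4] M [-0.4  -0.47 -0.21] gap 0.0426 gf 43.4
z0.0920 False 13.01 p [ 0.5033 -0.4162  0.0917] th 110.3 F [ 3.7 -2.3 -6.7] M [-0.48 -0.63 -0.23] gap 0.0427 gf 43.1
z0.0935 False 13.26 p [ 0.5033 -0.4162  0.0935] th 110.3 F [ 1.9 -1.6 -6.6] M [-0.5  -0.6  -0.19] gap 0.0427 gf 43.2
z0.0950 False 13.51 p [ 0.5033 -0.4162  0.0955] th 110.3 F [ 2.5 -1.7 -3.3] M [-0.26 -0.38 -0.24] gap 0.043 gf 43.5
z0.0965 False 13.76 p [ 0.5032 -0.4159  0.0961] th 110.3 F [ 2.8 -1.6 -7.5] M [-0.38 -0.55 -0.16] gap 0.0423 gf 44.2
-0.01365415 123.04366 123.826 [ 0.43937641 -0.37404432  0.01317277]
knob top 0.10043313631267048
```

View pics/w7.png

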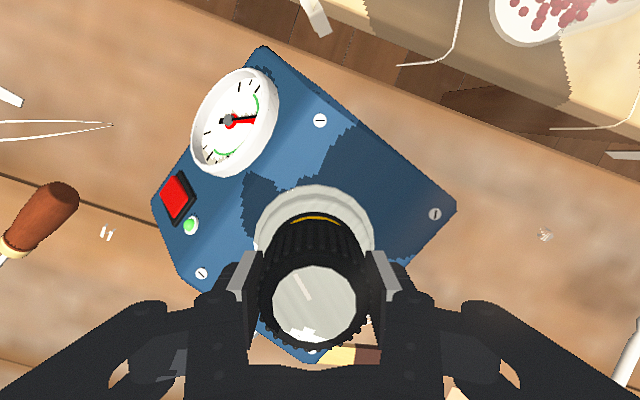

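The knob is out: its top is at 0.1004, the yellow band shows at (318,218), and the needle lies over the red hand at (240,120). I relax the pull, release, retreat and check.

```bash
python3 - <<'E'
from h import *
p=sense()["position"].copy()
move_l([p[0],p[1],.0956],feed=.01); rep("relax")
command_gripper(.085); rep("open")
move_l([p[0],p[1],.20],feed=.1)
u=np.array([np.cos(np.radians(150)),np.sin(np.radians(150))])
movep([.503+.02*u[0],-.416+.02*u[1],.20],R(np.radians(150))); sleep(.3)
p,d,Rc,t=shot("w8"); rep("up"); print(gauge(p,d,Rc,t,G0))
c=cloud(d,P,Rc,t); q=c[(d>0)&(c[...,2]>.092)&(c[...,2]<.108)&(np.hypot(c[...,0]-.501,c[...,1]+.417)<.03)]
print(np.median(q[:,2]),cv2.minEnclosingCircle(q[:,:2].astype(np.float32)))
cv2.imwrite("pics/w8c.png",cv2.resize(cv2.imread("pics/w8.png")[20:270,180:450],None,fx=2.2,fy=2.2,interpolation=cv2.INTER_CUBIC))
E
```

```text
relax 14.06 p [ 0.5032 -0.416   0.0961] th 110.3 F [ 1.5 -1.7 -2.7] M [-0.19 -0.25 -0.16] gap 0.0429 gf 45.0
open 14.55 p [ 0.5031 -0.416   0.0958] th 110.3 F [-0.4 -0.6 -0.3] M [0.01 0.04 0.04] gap 0.0847 gf 0.0
up 16.74 p [ 0.4859 -0.4059  0.1999] th 150.0 F [-0.3 -0.3  1. ] M [ 0.03 -0.03  0.02] gap 0.085 gf 0.0
(np.float32(-0.071087465), {'n': array([-0.73341023,  0.23153179,  0.63914198]), 'C': array([ 0.44042003, -0.37445836,  0.01417188]), 'rad': 0.0352276973426342, 'nb': 19, 'nr': 87, 'nd': np.float32(122.47142), 'rd': np.float32(126.54444), 'handed': 0.9999999999999994})
0.09968685898383284 ((0.5028449296951294, -0.4154174029827118), 0.02185061201453209)
```

View pics/w8c.png

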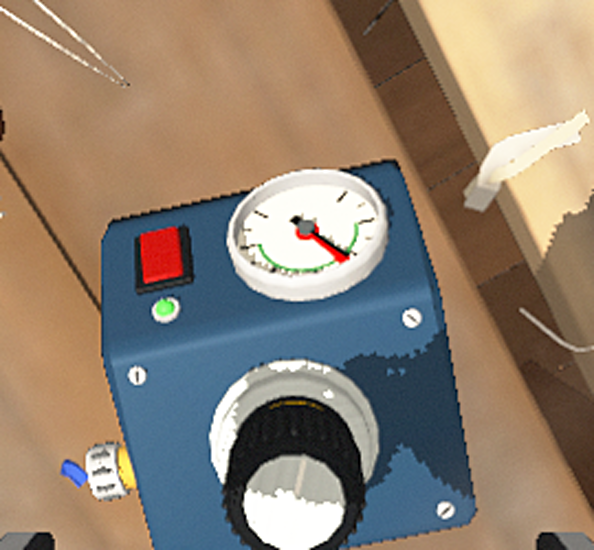

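```bash
python3 -c "
from rig import *
print(finish_job())"
```

```text
the job is handed in; nothing more can be done
None
```

The job is handed in: the black knob is pulled out and locked (about 10 mm up, yellow band showing), with the needle over the red hand to within an estimated 0.01–0.07 rad, at the nearest lock place. The knob is released, the unit has not shifted by more than the cameras can measure, and the robot touches nothing (about 17 s used).

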